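Hold the tube heater's cover plate over its screw posts

TASK

Clear the red transport saddle off the tube heater by hanging it astride the steel rail and letting go of it, then pick up the blue cover plate by its handle and hold it hovering level about a centimetre above the heater's four posts, so that every threaded hole is seen whole through a hole of the plate. Finish while still holding the plate there, steady and not touching the heater, ready for a colleague to start the screws. Leave the racks, tape rolls, pot and screw dish where they are.

Things in the scene. Friction and masses are not known exactly. Their poses are not given: they have to be found in the camera images.
- heater: Fixed tube heater: grey housing 150 x 190 mm (x, y), deck 60 mm above the bench. Mid-deck an aluminium well block 44 x 120 mm (x, y), 20 mm proud. Four aluminium posts, 22 mm in diameter, rise 30 mm from the deck at x = +-50, y = +-70 mm, each with a dark 8 mm threaded hole in its top, 90 mm above the bench. Origin: centre of the underside; z up.
- saddle: Red transport saddle, about 0.25 kg, at first standing on the heater deck astride the well block, axes roughly the heater's. Legs 6 mm thick (x), 26 mm wide (y), 62 mm high, with a 56 mm gap in x; roof an upturned V, 6 mm thick, slopes 30 degrees, ridge along y; on it a black knob 22 x 22 mm, free from 82 to 118 mm above the feet. Origin: between the feet, at their underside; z up.
- saddle_apex (a point): Inside of the saddle's ridge, the notch that rests on a bar: 76.5 mm above the feet, on the centre line. When it hangs on the rail this point lies about 8 mm above the rail bar's axis.
- saddle_knob (a point): Point to grip on the saddle's black knob: on its axis, 102 mm above the feet.
- rail_mid (a point): Middle of the axis of a fixed horizontal steel bar, 14 mm in diameter and 200 mm long between two posts, its axis about 140 mm above the bench. Its y axis runs along the bar, z up.
- rail: The same rail: bar along its y axis on two posts at the ends (y = +-100 mm). Origin on the bench below the middle of the bar.
- tray: Fixed green parking tray, a flat slab 160 x 200 x 12 mm (x, y, z) on which the cover plate starts. Origin: centre of the underside.
- plate: Blue cover plate, about 0.3 kg, 130 x 170 x 6 mm (x, y, z), at first flat on the tray. Four 18 mm through holes at x = +-50, y = +-70 mm. Black bridge handle along y: bar 16 mm wide (x), 92 mm long, from 36 to 50 mm above the plate's underside, on feet at y = +-40 mm. Fits the same turned by half a turn. Origin: centre of the underside; z up.
- plate_handle (a point): Centre of the plate's handle bar, 43 mm above the plate's underside: the point to grip, across the bar (along the plate's x).
- hole0 (a point): Centre of the plate hole at x = +50, y = +70 mm of the plate, at the plate's underside.
- thread0 (a point): Centre of the threaded hole at x = +50, y = +70 mm of the heater, at the top of its post.
- hole1 (a point): Centre of the plate hole at x = +50, y = -70 mm of the plate, at the plate's underside.
- thread1 (a point): Centre of the threaded hole at x = +50, y = -70 mm of the heater, at the top of its post.
- hole2 (a point): Centre of the plate hole at x = -50, y = -70 mm of the plate, at the plate's underside.
- thread2 (a point): Centre of the threaded hole at x = -50, y = -70 mm of the heater, at the top of its post.
- hole3 (a point): Centre of the plate hole at x = -50, y = +70 mm of the plate, at the plate's underside.
- thread3 (a point): Centre of the threaded hole at x = -50, y = +70 mm of the heater, at the top of its post.
- rack_red: Bystander: red tube rack with red-capped tubes, 90 x 220 mm, 98 mm high with the tubes. Origin: centre of the underside.
- rack_green: Bystander: green tube rack with purple-capped tubes, 90 x 220 mm, 98 mm high with the tubes. Origin: centre of the underside.
- tape_near: Bystander: tan roll of tape standing on its end, 56 mm across, 50 mm high, the one nearer the robot. Origin: centre of the underside.
- tape_far: Bystander: tan roll of tape standing on its end, 56 mm across, 50 mm high, the one farther from the robot. Origin: centre of the underside.
- pot: Bystander: white sample pot, 52 mm across, 70 mm high. Origin: centre of the underside.
- screw_dish: Bystander: steel dish with the four thumb screws, 84 mm across, 20 mm high. The screws stay in it. Origin: centre of the underside.

How it is judged:
On the way:
1. the saddle hangs astride the rail, let go and at rest, while the cover plate still lies on its tray (x of saddle_apex in the frame of rail_mid between -0.015 and 0.015 m and y of saddle_apex in the frame of rail_mid between -0.09 and 0.09 m and z of saddle_apex in the frame of rail_mid between -0.002 and 0.02 m and angle between saddle's own z axis and vertical below 0.3 rad and contact force between saddle and rail above 0.5 N and contact force between saddle and the fingers below 0.05 N and linear speed of saddle below 0.05 m/s and distance of plate from where it was at the start of the episode below 0.04 m), for 0.2 s.
At the end, for the whole second after the job is handed in: Saddle at rest astride the rail (ridge within 15 mm, upright within 0.3 rad), let go. Plate held still by the gripper (<20 mm/s), each hole within 5 mm of a threaded hole seen from above (either way round), underside 3 to 20 mm above the posts at every hole, plate touching nothing else (x of saddle_apex in the frame of rail_mid between -0.015 and 0.015 m and y of saddle_apex in the frame of rail_mid between -0.09 and 0.09 m and z of saddle_apex in the frame of rail_mid between -0.002 and 0.02 m and angle between saddle's own z axis and vertical below 0.3 rad and contact force between saddle and rail above 0.5 N and contact force between saddle and the fingers below 0.05 N and linear speed of saddle below 0.05 m/s and ((horizontal distance between hole0 and thread0 below 0.005 m and horizontal distance between hole1 and thread1 below 0.005 m and horizontal distance between hole2 and thread2 below 0.005 m and horizontal distance between hole3 and thread3 below 0.005 m) or (horizontal distance between hole0 and thread2 below 0.005 m and horizontal distance between hole1 and thread3 below 0.005 m and horizontal distance between hole2 and thread0 below 0.005 m and horizontal distance between hole3 and thread1 below 0.005 m)) and z of hole0 in the frame of thread0 between 0.003 and 0.02 m and z of hole1 in the frame of thread0 between 0.003 and 0.02 m and z of hole2 in the frame of thread0 between 0.003 and 0.02 m and z of hole3 in the frame of thread0 between 0.003 and 0.02 m and contact force between plate and the fingers above 1 N and contact force between plate and heater below 0.05 N and contact force between plate and saddle below 0.05 N and contact force between plate and rail below 0.05 N and contact force between plate and tape_near below 0.05 N and contact force between plate and tape_far below 0.05 N and linear speed of plate below 0.02 m/s); the arm keeps its last pose, push and grip.
It fails at once if a bystander (rack, tape roll, pot or screw dish) is pushed more than 30 mm from its place or tipped over (distance of any of rack_red, rack_green, tape_near, tape_far, pot, screw_dish from where it was at the start of the episode above 0.03 m or angle between any of rack_red, rack_green, tape_near, tape_far, pot, screw_dish's own z axis and vertical above 0.5 rad).
It also fails if it takes over 64 s, if anything falls off the work surface, if the arm or the gripper's body presses on something with over 40 N, if the wrist force passes 120 N, or if a joint passes its speed limit or range.

ROBOT

A 6-joint arm with a two-finger parallel gripper is mounted at the origin on the work surface. World frame = base frame: x ahead of the robot, y to its left, z up, the work surface at z = 0. Lengths are in m, angles in rad, forces in N, time in s.
With the tool pointing down it reaches from about 0.375 to 0.9 m from the base axis. Payload 3.1 kg.
Tool frame: the origin (TCP) lies midway between the tips of the shut fingers; the grasp point (between the pads) lies 19 mm behind it; x points along the fingers, z is the direction in which the jaws open and shut, and the axes are right-handed (so a half turn about x gives the same grasp; the last joint's range is limited). The gripper opens to 85 mm and grips with 20 to 120 N. Pads are 22 mm wide; open, the fingers measure 114 mm over their backs; the gripper's body (76 mm by 85 mm) begins 54 mm behind the grasp point. The pads swing forward as they close: fully open they stand 13 mm farther back than shut.
Start: joints at [-1.367, 0.527, 1.433, -0, 1.181, -0.178], TCP at [0.233, -0.58, 0.231] pointing down, gripper open.
Joint ranges: [-3.08, 3.08], [-0.75, 2.2], [0.22, 2.44], [-1.43, 4.57], [0, 2.65], [-2.85, 2.85]. Speed limits (rad/s): [2.79, 2.79, 3.14, 3.14, 3.14, 3.14].

INTERFACE

Orientations are given as a unit quaternion [x, y, z, w].
In Python, from station import telemetry, optics, manip gives the robot as it stands.
- The arm moves only by the tool step_arm, never from a script. Its argument "commands" is a list of rows, each a list of 4 numbers: the shift along the tool's x, y, z in m, then the turn about the tool's x in rad. A call has 1 to 8 rows; each row is the pose to reach, as a shift and turn from the pose measured when the call began, along the tool's axes at that moment; what a row does not reach only later rows make up. A row lasts 1/12 s, in which the tool goes at most 41.7 mm and 7.16 degrees, less where a joint would pass 70% of its speed; a pose out of reach is approached as far as the arm can. A call with a gripper value outside its range is refused whole. "jaw" is the finger opening in m, from 0 to 0.0854, set as the call begins (left out, the last holds). The fingers move at their own pace and stop on an object; "grip_force" is the grip in N (left out, the last holds). Time passes only in rows, so rows that repeat a pose let the fingers close. It gives the time, the measured TCP pose, the force and the opening at its end, in the units of the state.
- telemetry.sense(): the state, without advancing time (a new reading comes with each control period).
- optics.snapshot(name): name is "side" or "top" or "wrist"; returns the picture (480x640x3 uint8, red, green, blue); there is no depth.
- optics.camera_params(name): a dict with "mtx" (3x3 intrinsics, pixels), "origin" and "attitude" of the camera in the world. Camera axes: x right, y down, z forward; pixel columns grow to the right and rows downward; lengths in m; the calibration is good to about 2 mm. A picture is of the moment at which its call begins: read the wrist's pose just before it. camera_params takes no time and is no camera call; for the wrist camera it gives the pose at the moment of the call.
- manip.sign_off(): hands the job in, once; it reports no verdict.
The state is a dict: "t": time; "q": joint angles; "qd": joint speeds; "tau": joint torques, N m; "tcp_pos": TCP position; "tool_rot": TCP orientation; "force": force on the tool from outside, world axes, zero at the start; "ft_torque": the same for the moment, N m; "finger_gap": opening from 0.0 (shut) to 1.0 (fully open).
Only numpy, scipy, OpenCV 4.12 (cv2) and the standard library are available. Lean on these libraries where they do the work, as an engineer would, in place of code of your own. Each camera call takes 0.05 s, during which the arm holds its last target.

## Working session

There is one attempt and no reset: what is moved stays moved. The work goes in short steps, Python scripts to look and compute and a tool call to move; the robot and the scene stay as the last step left them, time stands still between calls to the robot, and variables do not carry over. Pictures are saved under pics/ and viewed, and the job is handed in when it is done.

Besides the shell and the picture viewer there is one more tool, called as name(argument=value, ...), one argument or row to a line, values as JSON. step_arm: Moves the arm, as the interface text tells. Its arguments: {"type":"object","properties":{"commands":{"type":"array","items":{"type":"array","items":{"type":"number"}}},"jaw":{"type":"number"},"grip_force":{"type":"number"}},"required":["commands"]}

```bash
ls; mkdir -p pics; python3 - <<'E'
from station import telemetry, optics, manip
import cv2
print(telemetry.sense())
for n in ["side","top","wrist"]:
    p=optics.camera_params(n); print(n,p)
    cv2.imwrite(f"pics/{n}0.png",optics.snapshot(n)[:,:,::-1])
E
```

```text
pics
{'t': 0.0, 'q': array([-1.36650172e+00,  5.28495511e-01,  1.43390350e+00, -1.29717681e-05,
        1.18140087e+00, -1.78498290e-01]), 'qd': array([-1.10965602e-03,  9.65480882e-04,  7.60867752e-05, -7.75907730e-04,
       -1.06261107e-05, -5.87163414e-04]), 'tau': array([-3.25212441e-04, -4.42349660e+01, -1.78023988e+01, -8.68244979e-05,
        8.53881153e-03, -7.58409442e-06]), 'tcp_pos': array([ 0.23332217, -0.57904022,  0.23031522]), 'tool_rot': array([ 0.39629468,  0.58654724, -0.39521147,  0.58542357]), 'force': array([ 0.6082857 ,  0.65455168, -0.64998264]), 'ft_torque': array([-0.02663221, -0.01087986, -0.05532328]), 'finger_gap': 0.9998198230000824}
side {'mtx': array([[462.3225397 ,   0.        , 317.13875541],
       [  0.        , 462.3225397 , 235.34048007],
       [  0.        ,   0.        ,   1.        ]]), 'origin': array([ 0.51592706, -0.7857193 ,  0.76176874]), 'attitude': array([ 0.90607146, -0.04176683,  0.01374915, -0.4208337 ])}
top {'mtx': array([[512.36580797,   0.        , 322.48555245],
       [  0.        , 512.36580797, 233.4017313 ],
       [  0.        ,   0.        ,   1.        ]]), 'origin': array([0.37721148, 0.02471057, 1.15664497]), 'attitude': array([-0.6984837 ,  0.70950775, -0.07268318,  0.05862101])}
wrist {'mtx': array([[406.71402595,   0.        , 322.27394531],
       [  0.        , 406.71402595, 231.7694222 ],
       [  0.        ,   0.        ,   1.        ]]), 'origin': array([ 0.29779965, -0.55338009,  0.3733354 ]), 'attitude': array([ 0.82038317, -0.55398936, -0.08017403,  0.11678768])}
```

View pics/top0.png

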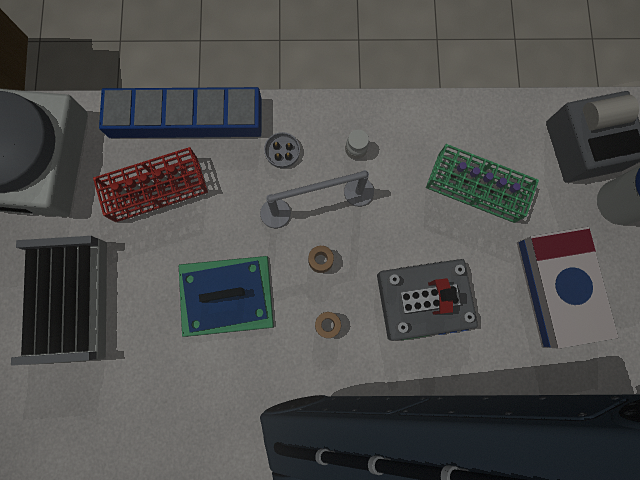

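View pics/side0.png

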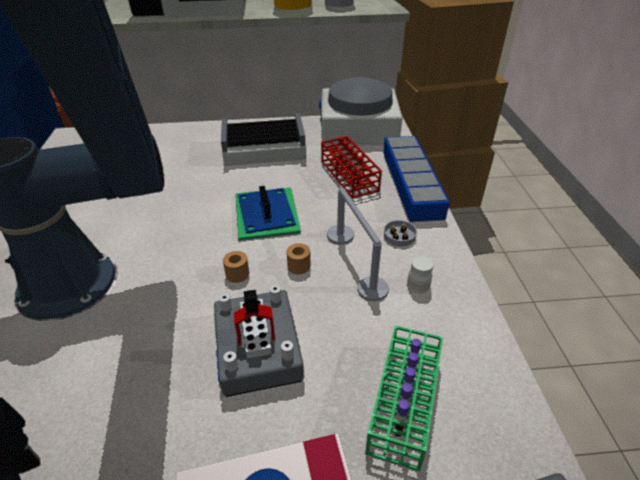

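View pics/wrist0.png

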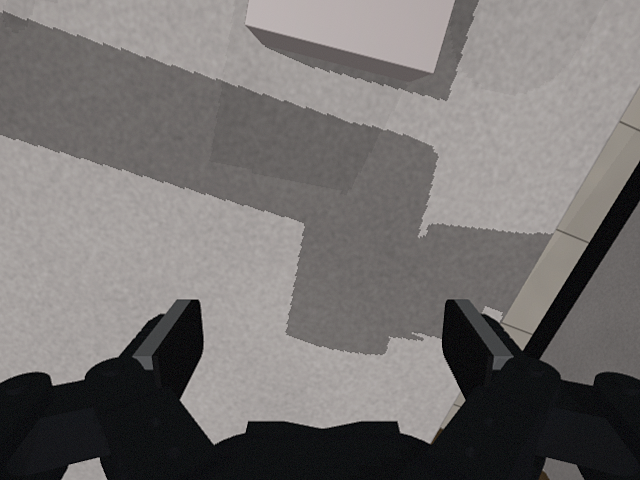

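The top view has up = +x and left = +y. Heater with saddle is near (430,300), rail bar from (272,193) to (364,175), plate near (225,296). I'll zoom in for pixel positions.

```bash
python3 - <<'E'
import cv2,numpy as np
t=cv2.imread("pics/top0.png")
def crop(im,x,y,w,h,s,n): cv2.imwrite(n,cv2.resize(im[y:y+h,x:x+w],None,fx=s,fy=s,interpolation=cv2.INTER_CUBIC))
crop(t,370,250,120,95,6,"pics/t_heater.png")
crop(t,170,245,120,95,6,"pics/t_plate.png")
crop(t,250,160,130,75,6,"pics/t_rail.png")
s=cv2.imread("pics/side0.png")
crop(s,205,280,110,120,5,"pics/s_heater.png")
crop(s,225,175,80,70,7,"pics/s_plate.png")
crop(s,320,180,80,130,4.5,"pics/s_rail.png")
E
```

```text
(no output)
```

View pics/t_heater.png

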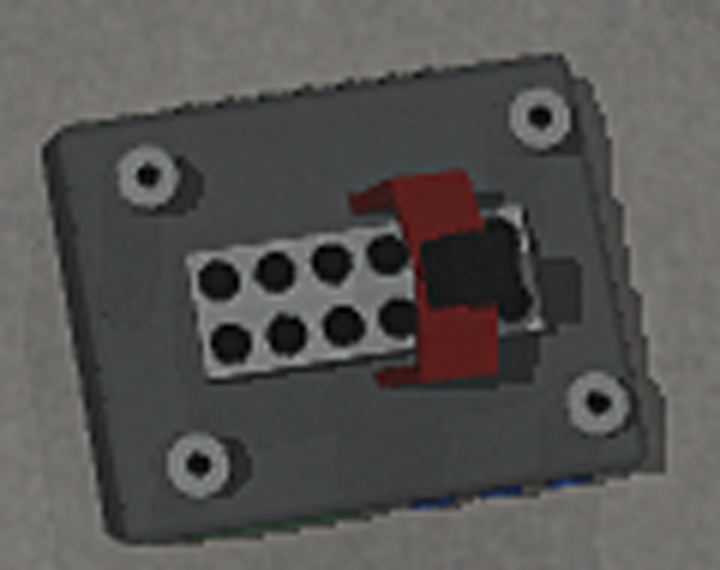

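View pics/t_plate.png

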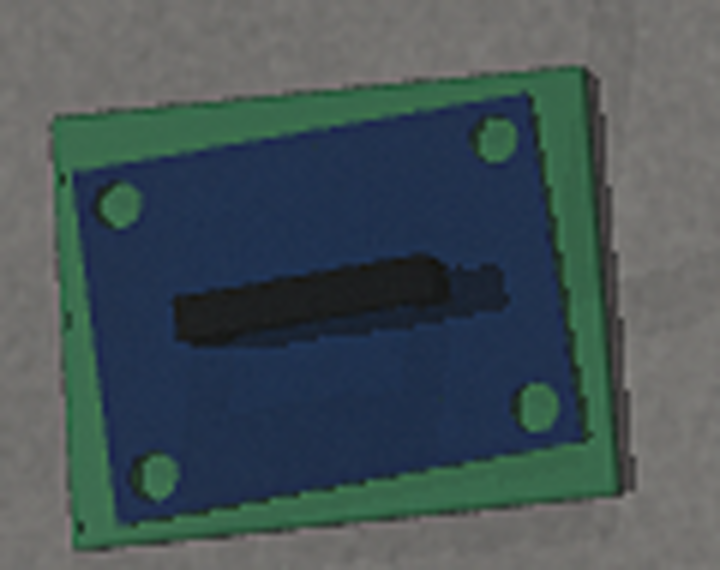

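View pics/t_rail.png

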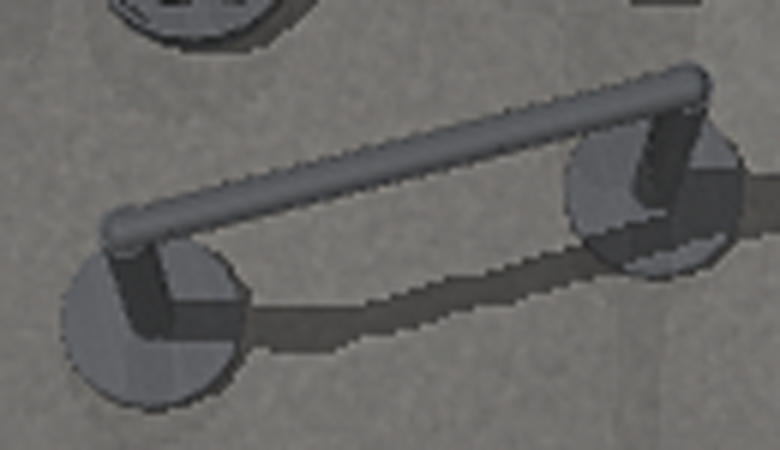

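View pics/s_heater.png

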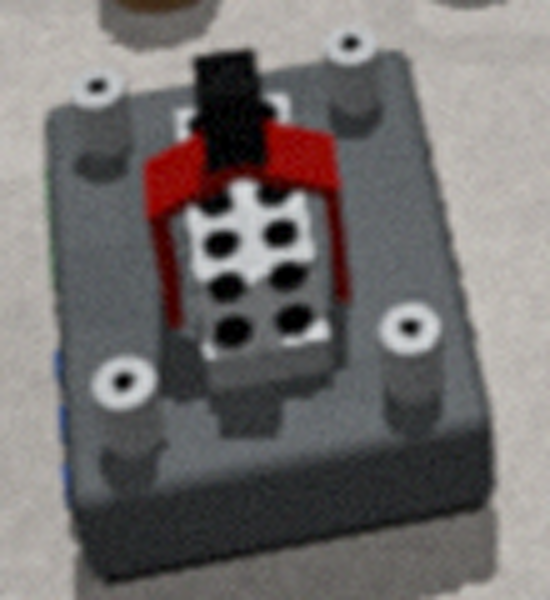

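View pics/s_plate.png

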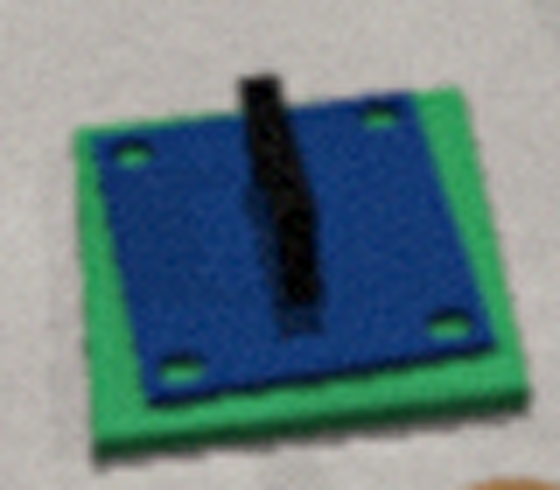

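View pics/s_rail.png

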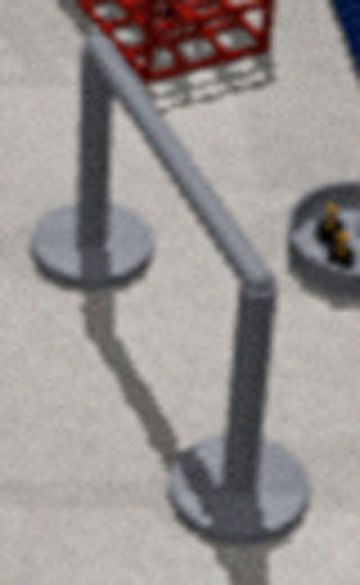

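```bash
cat > h.py <<'E'
import numpy as np, cv2
from scipy.spatial.transform import Rotation as R
CAM={'side':(462.3225397,317.13875541,235.34048007,[0.51592706,-0.7857193,0.76176874],[0.90607146,-0.04176683,0.01374915,-0.4208337]),
'top':(512.36580797,322.48555245,233.4017313,[0.37721148,0.02471057,1.15664497],[-0.6984837,0.70950775,-0.07268318,0.05862101])}
def proj(cam,P):
    f,cx,cy,o,q=CAM[cam]; p=R.from_quat(q).inv().apply(np.atleast_2d(P)-np.array(o))
    return np.c_[f*p[:,0]/p[:,2]+cx,f*p[:,1]/p[:,2]+cy]
def ray(cam,uv,z):
    f,cx,cy,o,q=CAM[cam]; uv=np.atleast_2d(uv)
    d=R.from_quat(q).apply(np.c_[(uv[:,0]-cx)/f,(uv[:,1]-cy)/f,np.ones(len(uv))])
    o=np.array(o); return o+d*((z-o[2])/d[:,2])[:,None]
def un(c,s,x,y): return (np.array(c,float)+.5)/s-.5+[x,y]
def fit(model,pts):  # 2d rigid
    m=model-model.mean(0);p=pts-pts.mean(0)
    th=np.arctan2((m[:,0]*p[:,1]-m[:,1]*p[:,0]).sum(),(m*p).sum())
    c,s=np.cos(th),np.sin(th);Rm=np.array([[c,-s],[s,c]])
    t=pts.mean(0)-Rm@model.mean(0)
    return t,th,np.linalg.norm(model@Rm.T+t-pts,axis=1)
E
python3 - <<'E'
from h import *
np.set_printoptions(precision=4,suppress=True)
M=np.array([[.05,.07],[.05,-.07],[-.05,-.07],[-.05,.07]])
ht=ray('top',un([(148,176),(541,117),(598,402),(199,464)],6,370,250),.09)
print(ht,fit(M,ht[:,:2]))
# side: far-left (95,87) ; far-right(350,43); near right(410,327), near-left(124,382). order: +x+y = far right
hs=ray('side',un([(350,43),(410,327),(124,382),(97,87)],5,205,280),.09)
print(hs,fit(M,hs[:,:2]))
pt=ray('top',un([(120,206),(496,139),(537,407),(157,477)],6,170,245),.018)
print('plate',pt,fit(M,pt[:,:2]))
ps=ray('side',un([(380,117),(450,322),(180,366),(133,152)],7,225,175),.018)
print('plate',ps,fit(M,ps[:,:2]))
rt=ray('top',un([(127,229),(687,83)],6,250,160),.14)
rs=ray('side',un([(95,45),(260,278)],4.5,320,180),.14)
for r in(rt,rs): print('rail',r,r.mean(0),np.linalg.norm(r[0]-r[1]),np.arctan2(*( (r[0]-r[1])[:2]*[-1,1])))
print('knobtop',ray('top',un([(482,268)],6,370,250),.178),ray('side',un([(224,75)],5,205,280),.178))
tp=un([(350,250)],6,0,0)
for n,p in dict(tn=(328,324),tf=(320,258)).items(): print(n,ray('top',[p],.05))
E
```

```text
[[ 0.4789 -0.1466  0.09  ]
 [ 0.4974 -0.2855  0.09  ]
 [ 0.3986 -0.2986  0.09  ]
 [ 0.38   -0.1598  0.09  ]] (array([ 0.4387, -0.2227]), np.float64(0.13275744900764894), array([0.0001, 0.0002, 0.0002, 0.0001]))
[[ 0.4802 -0.1468  0.09  ]
 [ 0.4989 -0.2856  0.09  ]
 [ 0.3998 -0.2992  0.09  ]
 [ 0.3815 -0.1607  0.09  ]] (array([ 0.4401, -0.2231]), np.float64(0.13455112952763057), array([0.0002, 0.0002, 0.0002, 0.0004]))
plate [[0.4928 0.2961 0.018 ]
 [0.5156 0.1579 0.018 ]
 [0.4169 0.1422 0.018 ]
 [0.3941 0.2798 0.018 ]] (array([0.4549, 0.219 ]), np.float64(0.1629209530868219), array([0.0001, 0.0001, 0.0004, 0.0002]))
plate [[0.4947 0.2938 0.018 ]
 [0.5173 0.1582 0.018 ]
 [0.4182 0.1422 0.018 ]
 [0.3965 0.2795 0.018 ]] (array([0.4567, 0.2184]), np.float64(0.15799440919833607), array([0.0016, 0.0011, 0.0008, 0.0003]))
rail [[ 0.6439  0.1071  0.14  ]
 [ 0.6934 -0.0855  0.14  ]] [0.6686 0.0108 0.14  ] 0.19886514582571035 0.2514058661423136
rail [[ 0.6437  0.1087  0.14  ]
 [ 0.6949 -0.0835  0.14  ]] [0.6693 0.0126 0.14  ] 0.19895769702295016 0.2602510815536756
knobtop [[ 0.4396 -0.2378  0.178 ]] [[ 0.4419 -0.2412  0.178 ]]
tn [[ 0.389  -0.0075  0.05  ]]
tf [[0.5308 0.0071 0.05  ]]
```

```bash
cat > ov.py <<'E'
from h import *
def saddle():
    L=[]
    def box(x0,x1,y0,y1,z0,z1):
        c=np.array([[x,y,z] for x in(x0,x1) for y in(y0,y1) for z in(z0,z1)])
        for i in range(8):
            for b in(1,2,4):
                if not i&b: L.append((c[i],c[i|b]))
    box(.028,.034,-.013,.013,0,.062);box(-.034,-.028,-.013,.013,0,.062)
    box(-.011,.011,-.011,.011,.082,.118)
    zt=.0765+.006/np.cos(np.pi/6)
    for s in(1,-1):
        e=np.array([s*.034,0,zt-.034*np.tan(np.pi/6)])
        for y in(.013,-.013):
            L.append((np.array([0,y,zt]),e+[0,y,0]))
        L.append((e+[0,.013,0],e+[0,-.013,0]))
    return L
def draw(im,cam,x,y,z,yaw,col,s,x0,y0):
    Rz=R.from_euler('z',yaw)
    for a,b in saddle():
        p=proj(cam,Rz.apply(np.array([a,b]))+[x,y,z]); p=((p-[x0,y0]+.5)*s-.5)
        cv2.line(im,*[tuple(int(round(v)) for v in q) for q in p],col,1,cv2.LINE_AA)
if __name__=='__main__':
    import sys
    x,y,yaw=map(float,sys.argv[1:4])
    for cam,(x0,y0,w,h) in dict(top=(420,265,50,60),side=(225,280,60,80)).items():
        im=cv2.imread(f'pics/{cam}0.png')[y0:y0+h,x0:x0+w]
        im=cv2.resize(im,None,fx=7,fy=7,interpolation=cv2.INTER_CUBIC)
        im=np.clip(im.astype(float)*1.8+10,0,255).astype(np.uint8)
        raw=im.copy();draw(im,cam,x,y,.06,yaw,(0,255,255),7,x0,y0)
        cv2.imwrite(f'pics/ov_{cam}_{sys.argv[4]}.png',np.hstack([raw,im]))
E
python3 ov.py .4405 -.239 .13 a
```

```text
(no output)
```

View pics/ov_top_a.png

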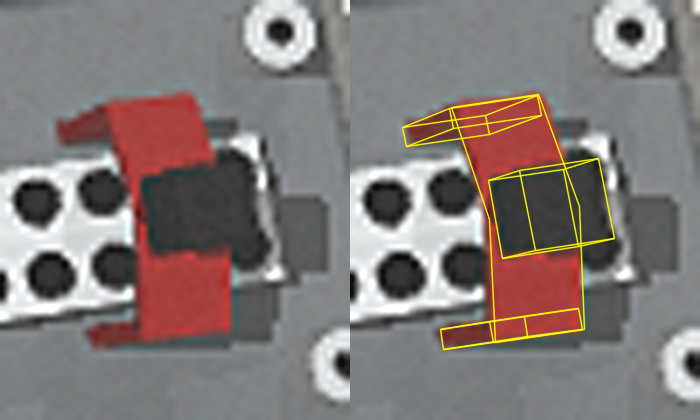

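View pics/ov_side_a.png

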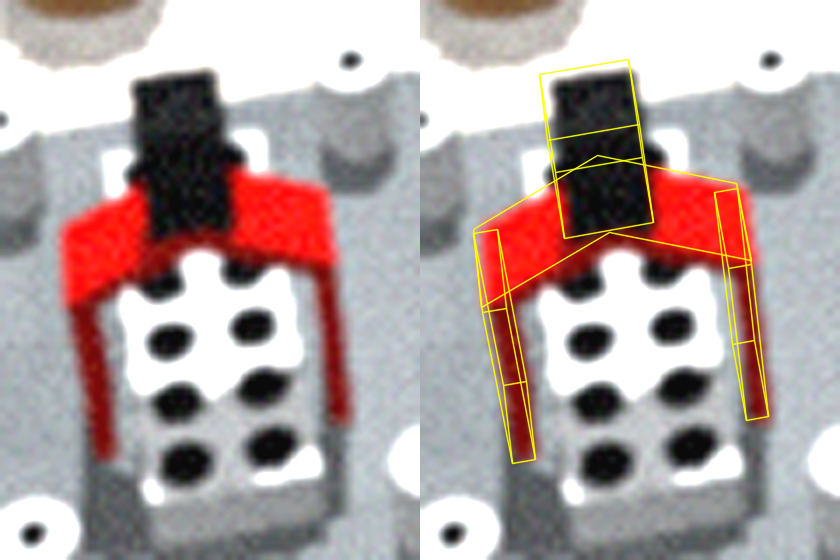

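```bash
python3 ov.py .4425 -.2415 .09 b; python3 -c "
import cv2,numpy as np
a=cv2.imread('pics/ov_top_b.png');b=cv2.imread('pics/ov_side_b.png')
a=cv2.copyMakeBorder(a,0,0,0,140,0);cv2.imwrite('pics/ovb.png',cv2.resize(np.vstack([a,b]),None,fx=.6,fy=.6,interpolation=cv2.INTER_AREA))"
```

```text
(no output)
```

View pics/ovb.png

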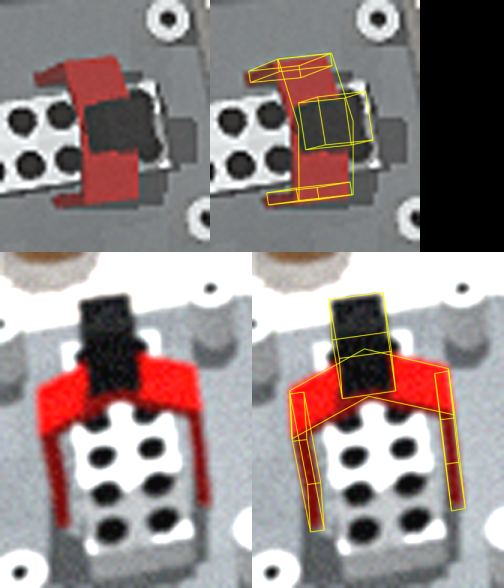

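Overlay matches: saddle at about (0.442,-0.241), yaw 0.09, standing on z=0.06. I'll write a helper that turns targets into tool-axis shifts.

```bash
cat > go.py <<'E'
import sys; from station import telemetry
from h import *
def go(x,y,z,yaw):
    """yaw: direction of tool z (jaw axis) in world, modulo pi"""
    s=telemetry.sense(); Rt=R.from_quat(s['tool_rot']); m=Rt.as_matrix()
    cur=np.arctan2(m[1,2],m[0,2])
    d=(yaw-cur+np.pi/2)%np.pi-np.pi/2
    print('t',round(s['t'],2),'tcp',s['tcp_pos'].round(4),'jawyaw',round(cur,4),'toolx',m[:,0].round(3),'gap',round(s['finger_gap']*.0854,4),'F',s['force'].round(1),'q6',s['q'][5].round(2))
    print('shift',Rt.inv().apply(np.array([x,y,z])-s['tcp_pos']).round(4),'turn',round(-d,4))
if __name__=='__main__': go(*map(float,sys.argv[1:5]))
E
python3 go.py .442 -.241 .23 .09;python3 go.py .442 -.241 .23 1.66
```

```text
t 0.15 tcp [ 0.2333 -0.5792  0.2305] jawyaw -1.188 toolx [-0.     0.002 -1.   ] gap 0.0856 F [-0.6  0.1  0.1] q6 -0.18
shift [ 0.001   0.3199 -0.2358] turn -1.278
t 0.15 tcp [ 0.2333 -0.5792  0.2305] jawyaw -1.188 toolx [-0.     0.002 -1.   ] gap 0.0856 F [-0.6  0.1  0.1] q6 -0.18
shift [ 0.001   0.3199 -0.2358] turn 0.2936
```

step_arm(
  commands=[
    [0,0.016,-0.012,-0.065],
    [0,0.043,-0.031,-0.17],
    [0,0.069,-0.051,-0.28],
    [0,0.096,-0.071,-0.38],
    [0,0.123,-0.09,-0.49],
    [0,0.149,-0.11,-0.6],
    [0,0.176,-0.13,-0.7],
    [0,0.203,-0.149,-0.81],
  ],
  jaw=0.08,
  grip_force=40,
)

```text
t: 0.82
tcp_pos: [0.3664, -0.3634, 0.2307]
tool_rot: [0.132, 0.695, -0.13, 0.694]
force: [0.8, -0.7, 0.4]
finger_gap: 0.933
```

```bash
python3 go.py .442 -.241 .23 .09
```

```text
t 0.82 tcp [ 0.3664 -0.3634  0.2307] jawyaw -0.3732 toolx [-0.001  0.002 -1.   ] gap 0.0797 F [ 0.8 -0.7  0.4] q6 -0.63
shift [0.0009 0.1415 0.0258] turn -0.4632
```

step_arm(
  commands=[
    [0,0.028,0.005,-0.1],
    [0,0.057,0.01,-0.2],
    [0,0.085,0.015,-0.3],
    [0,0.112,0.02,-0.39],
    [0,0.132,0.024,-0.44],
    [0,0.1415,0.026,-0.463],
    [0,0.1415,0.026,-0.463],
    [0,0.1415,0.026,-0.463],
  ],
)

```text
t: 1.48
tcp_pos: [0.4421, -0.2413, 0.2308]
tool_rot: [-0.031, 0.707, 0.032, 0.706]
force: [-0.1, 0.4, 0.2]
finger_gap: 0.936
```

```bash
python3 go.py .442 -.241 .145 .09; python3 - <<'E'
from station import optics
import cv2
cv2.imwrite('pics/w1.png',optics.snapshot('wrist')[:,:,::-1]);print(optics.camera_params('wrist'))
E
```

```text
t 1.48 tcp [ 0.4421 -0.2413  0.2308] jawyaw 0.0899 toolx [-0.001  0.002 -1.   ] gap 0.08 F [-0.1  0.4  0.2] q6 -0.81
shift [ 0.0858  0.0002 -0.    ] turn -0.0001
{'mtx': array([[406.71402595,   0.        , 322.27394531],
       [  0.        , 406.71402595, 231.7694222 ],
       [  0.        ,   0.        ,   1.        ]]), 'origin': array([ 0.43405321, -0.17179116,  0.37385449]), 'attitude': array([0.98907337, 0.04391168, 0.00564694, 0.14061918])}
```

View pics/w1.png

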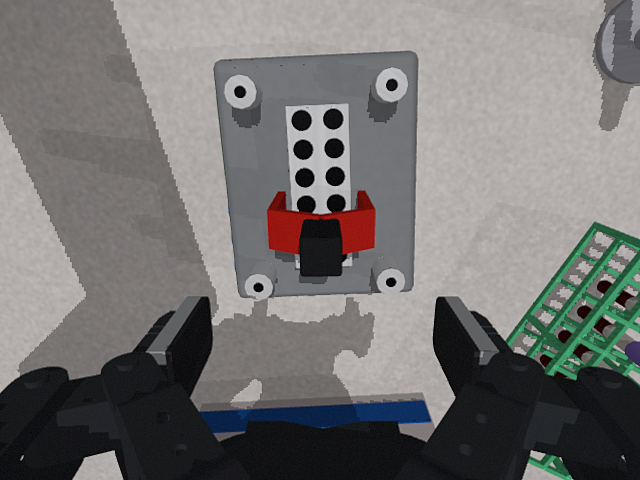

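Wrist view: the knob's top edge spans columns 302–342, centred between the pads (~322); threads at (240,92), (392,85), (391,282), (258,287). I'll cross-check these with the wrist camera.

```bash
python3 - <<'E'
import h; from h import *
np.set_printoptions(precision=4,suppress=True)
CAM['w']=(406.714,322.274,231.769,[0.43405321,-0.17179116,0.37385449],[0.98907337,0.04391168,0.00564694,0.14061918])
M=np.array([[.05,.07],[.05,-.07],[-.05,-.07],[-.05,.07]])
p=ray('w',[(392,85),(391,282),(258,287),(240,92)],.09);print(p,fit(M,p[:,:2]))
# knob front-top edge (y=-.011 side..)
c=[[sx*.011,sy*.011,.178] for sy in(1,-1) for sx in(-1,1)]
print(proj('w',R.from_euler('z',.09).apply(c)+[.442,-.241,0]))
E
```

```text
[[ 0.4778 -0.1497  0.09  ]
 [ 0.4961 -0.2885  0.09  ]
 [ 0.3964 -0.3015  0.09  ]
 [ 0.3783 -0.1629  0.09  ]] (array([ 0.4372, -0.2256]), np.float64(0.13048621829757612), array([0.0002, 0.0002, 0.0003, 0.0002]))
[[304.3887 235.2557]
 [348.1572 235.2105]
 [304.9702 275.9614]
 [347.4644 275.9239]]
```

```bash
python3 - <<'E'
import cv2
im=cv2.imread('pics/w1.png')[170:310,220:430]; cv2.imwrite('pics/w1c.png',cv2.resize(im,None,fx=3.5,fy=3.5,interpolation=cv2.INTER_CUBIC))
E
```

```text
(no output)
```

View pics/w1c.png

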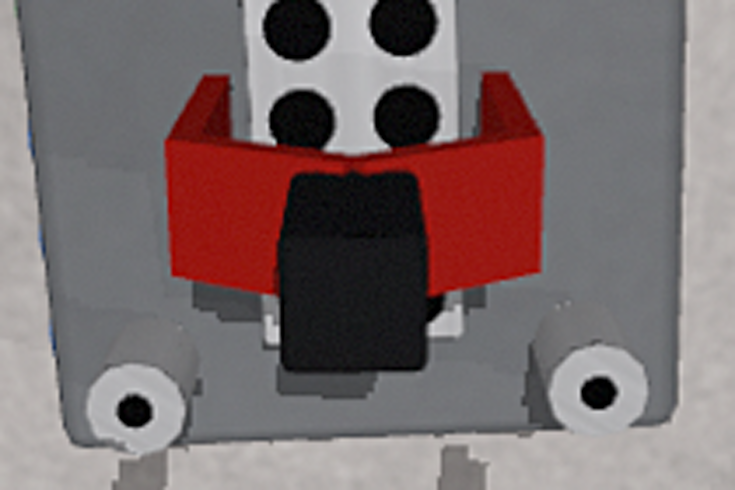

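step_arm(
  commands=[
    [0.02,0,-0.001,0],
    [0.045,0,-0.001,0],
    [0.07,0,-0.001,0],
    [0.083,0,-0.001,0],
    [0.086,0,-0.001,0],
    [0.086,0,-0.001,0],
  ],
)

```text
t: 2.03
tcp_pos: [0.4399, -0.2427, 0.1439]
tool_rot: [-0.029, 0.707, 0.032, 0.706]
force: [-0.4, -0.2, 0.5]
finger_gap: 0.934
```

step_arm(
  commands=[
    [0,0,0,0],
    [0,0,0,0],
    [0,0,0,0],
    [0,0,0,0],
    [0,0,0,0],
    [0,0,0,0],
    [0,0,0,0],
    [0,0,0,0],
  ],
  jaw=0.0,
  grip_force=40,
)

```text
t: 2.7
tcp_pos: [0.4405, -0.2431, 0.1446]
tool_rot: [-0.03, 0.707, 0.031, 0.706]
force: [0.8, 0.3, 5.8]
finger_gap: 0.253
```

```bash
python3 go.py .442 -.241 .145 .09; python3 - <<'E'
from station import optics
import cv2
im=optics.snapshot('wrist')[:,:,::-1]
cv2.imwrite('pics/w2.png',im)
E
```

```text
t 2.7 tcp [ 0.4405 -0.2431  0.1446] jawyaw 0.0867 toolx [-0.002  0.002 -1.   ] gap 0.0216 F [0.8 0.3 5.8] q6 -0.81
shift [-0.0004  0.0019  0.0017] turn -0.0033
```

View pics/w2.png

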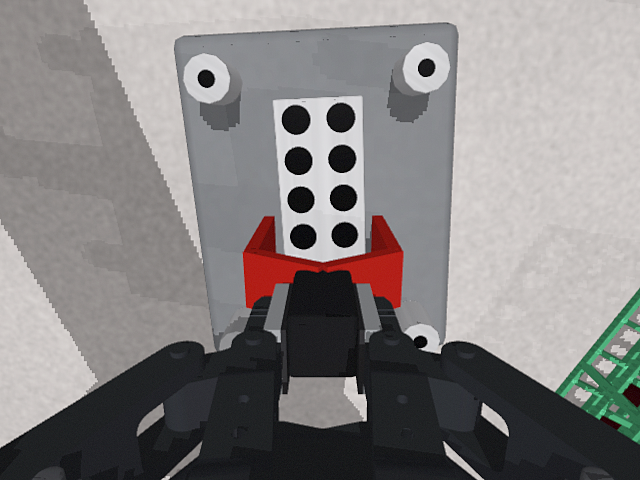

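step_arm(
  commands=[
    [-0.01,0,0,0],
    [-0.03,0,0,0],
    [-0.06,0,0,0],
    [-0.09,0,0,0],
    [-0.12,0,0,0],
    [-0.135,0,0,0],
    [-0.14,0,0,0],
    [-0.14,0,0,0],
  ],
  grip_force=60,
)

```text
t: 3.42
tcp_pos: [0.4407, -0.2433, 0.2851]
tool_rot: [-0.03, 0.707, 0.031, 0.706]
force: [-0.3, -0.0, -3.0]
finger_gap: 0.249
```

```bash
python3 go.py .669 .0117 .285 .255
```

```text
t 3.42 tcp [ 0.4407 -0.2433  0.2851] jawyaw 0.0868 toolx [-0.001  0.001 -1.   ] gap 0.0212 F [-0.3 -0.  -3. ] q6 -0.81
shift [0.0003 0.2343 0.2495] turn -0.1682
```

step_arm(
  commands=[
    [0,0.01,0.011,-0.01],
    [0,0.029,0.031,-0.02],
    [0,0.049,0.052,-0.035],
    [0,0.068,0.073,-0.05],
    [0,0.088,0.094,-0.065],
    [0,0.107,0.114,-0.08],
    [0,0.127,0.135,-0.095],
    [0,0.146,0.156,-0.11],
  ],
)

```text
t: 4.08
tcp_pos: [0.5827, -0.0825, 0.282]
tool_rot: [-0.068, 0.706, 0.071, 0.701]
force: [0.0, -1.2, -2.4]
finger_gap: 0.247
```

```bash
python3 go.py .669 .0117 .285 .255
```

```text
t 4.08 tcp [ 0.5827 -0.0825  0.282 ] jawyaw 0.1976 toolx [-0.006  0.003 -1.   ] gap 0.0211 F [ 0.  -1.2 -2.4] q6 -0.53
shift [-0.0032  0.0754  0.1031] turn -0.0574
```

step_arm(
  commands=[
    [0,0.018,0.025,-0.015],
    [-0.001,0.036,0.05,-0.03],
    [-0.002,0.053,0.073,-0.04],
    [-0.003,0.066,0.09,-0.05],
    [-0.003,0.073,0.1,-0.055],
    [-0.003,0.0755,0.103,-0.057],
    [-0.003,0.0755,0.103,-0.057],
    [-0.003,0.0755,0.103,-0.057],
  ],
)

```text
t: 4.75
tcp_pos: [0.6676, 0.011, 0.2834]
tool_rot: [-0.088, 0.705, 0.091, 0.698]
force: [0.4, -0.6, -2.1]
finger_gap: 0.251
```

```bash
python3 go.py .669 .0117 .165 .255;  python3 - <<'E'
from station import optics
import cv2
for n in('top','side','wrist'):
  im=optics.snapshot(n)[:,:,::-1]
  cv2.imwrite(f'pics/{n}3.png',im)
print(optics.camera_params('wrist'))
im=cv2.imread('pics/side3.png')[150:310,280:440];cv2.imwrite('pics/side3c.png',cv2.resize(im,None,fx=3.7,fy=3.7,interpolation=cv2.INTER_CUBIC))
E
```

```text
t 4.75 tcp [0.6676 0.011  0.2834] jawyaw 0.2541 toolx [-0.01   0.003 -1.   ] gap 0.0214 F [ 0.4 -0.6 -2.1] q6 -0.41
shift [ 0.1184 -0.0002  0.0025] turn -0.0009
{'mtx': array([[406.71402595,   0.        , 322.27394531],
       [  0.        , 406.71402595, 231.7694222 ],
       [  0.        ,   0.        ,   1.        ]]), 'origin': array([0.64953229, 0.07848214, 0.42788979]), 'attitude': array([0.9822815 , 0.12530421, 0.01424431, 0.13863263])}
```

View pics/wrist3.png

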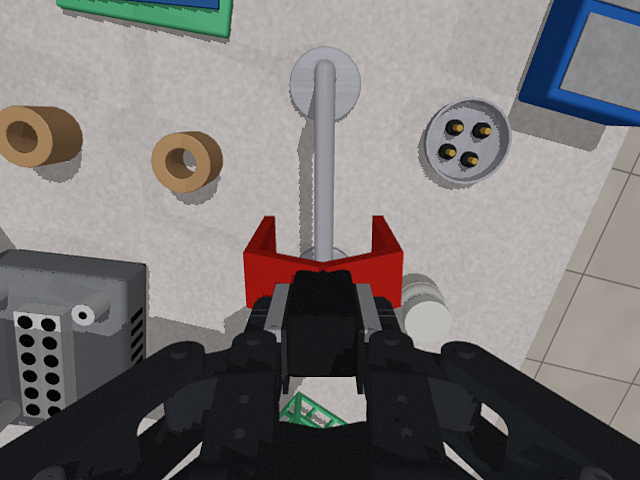

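View pics/side3c.png

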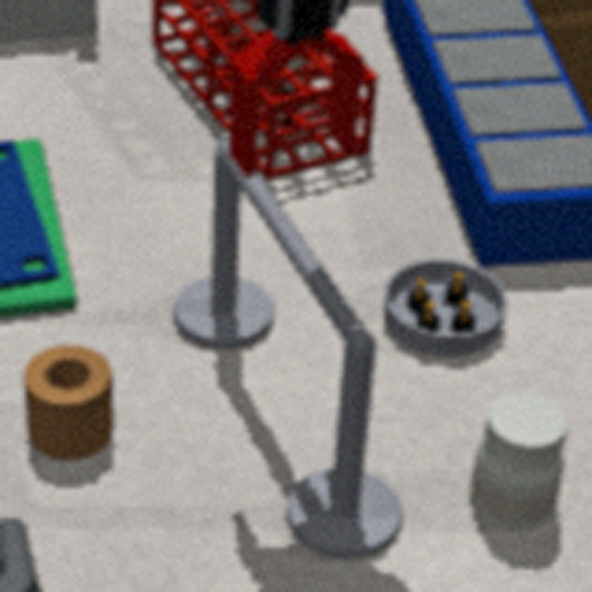

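View pics/top3.png

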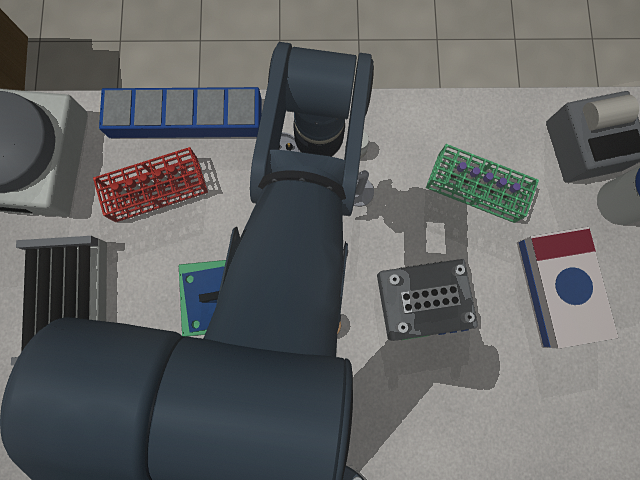

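Wrist view shows the bar at column 323–325, right under the saddle's notch (column 322) and parallel to it. Lowering.

step_arm(
  commands=[
    [0.015,0,0.001,0],
    [0.04,0,0.0015,0],
    [0.065,0,0.0015,0],
    [0.088,0,0.0015,0],
    [0.105,0,0.0015,0],
    [0.113,0,0.0015,0],
    [0.117,0,0.0015,0],
    [0.117,0,0.0015,0],
  ],
)

```text
t: 5.57
tcp_pos: [0.6684, 0.0106, 0.1674]
tool_rot: [-0.088, 0.704, 0.09, 0.699]
force: [0.7, -0.4, -1.1]
finger_gap: 0.248
```

```bash
python3 go.py .669 .0117 .156 .255;  python3 - <<'E'
from station import optics
import cv2
for n in('side','wrist'):
  im=optics.snapshot(n)[:,:,::-1]
  cv2.imwrite(f'pics/{n}4.png',im)
im=cv2.imread('pics/side4.png')[150:310,280:440];cv2.imwrite('pics/side4c.png',cv2.resize(im,None,fx=3.7,fy=3.7,interpolation=cv2.INTER_CUBIC))
E
```

```text
t 5.57 tcp [0.6684 0.0106 0.1674] jawyaw 0.2522 toolx [-0.008  0.003 -1.   ] gap 0.0212 F [ 0.7 -0.4 -1.1] q6 -0.4
shift [0.0114 0.0008 0.0009] turn -0.0028
```

View pics/side4c.png

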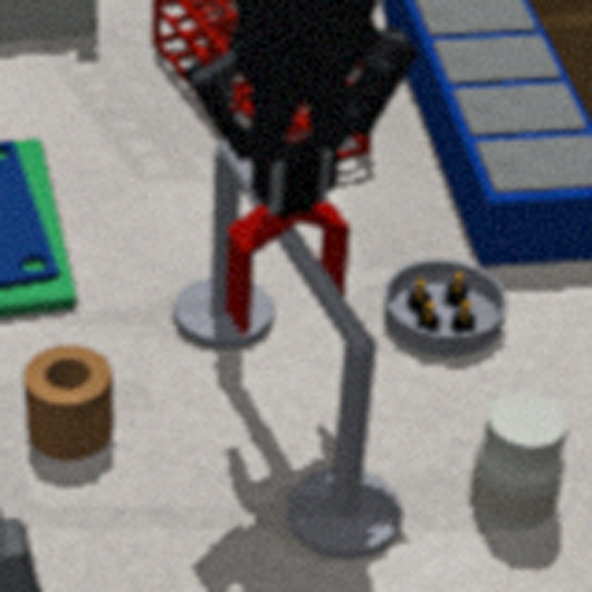

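View pics/wrist4.png

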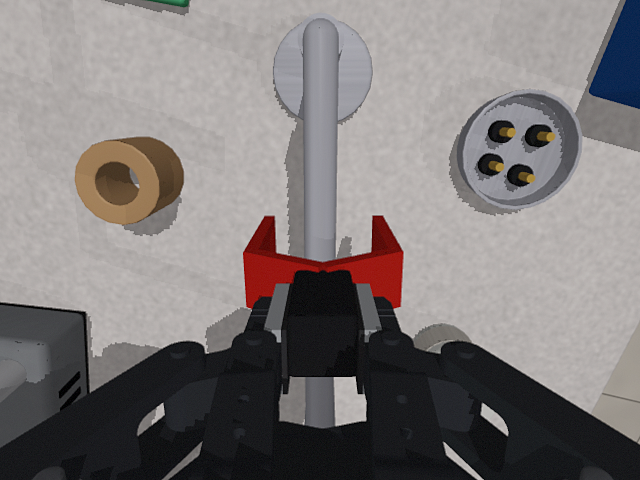

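The legs straddle the bar (wrist view: bar at column 320, notch at 322). Lowering until contact.

step_arm(
  commands=[
    [0.003,0,0,0],
    [0.006,0,0,0],
    [0.008,0,0,0],
    [0.0095,0,0,0],
    [0.0105,0,0,0],
    [0.0105,0,0,0],
  ],
)

```text
t: 6.17
tcp_pos: [0.6693, 0.0109, 0.1582]
tool_rot: [-0.088, 0.703, 0.09, 0.7]
force: [-0.2, -0.3, -2.8]
finger_gap: 0.243
```

step_arm(
  commands=[
    [0.001,0,0,0],
    [0.0025,0,0,0],
    [0.0035,0,0,0],
    [0.0035,0,0,0],
  ],
)

```text
t: 6.5
tcp_pos: [0.6695, 0.0109, 0.1572]
tool_rot: [-0.088, 0.703, 0.09, 0.7]
force: [-3.3, 0.7, 6.9]
finger_gap: 0.249
```

Contact (from -2.8 to +6.9 N in z). Releasing.

step_arm(
  commands=[
    [0,0,0,0],
    [0,0,0,0],
    [0,0,0,0],
    [0,0,0,0],
    [0,0,0,0],
    [0,0,0,0],
  ],
  jaw=0.07,
)

```text
t: 7.0
tcp_pos: [0.6694, 0.0109, 0.1569]
tool_rot: [-0.088, 0.703, 0.09, 0.7]
force: [0.5, 0.8, 0.2]
finger_gap: 0.818
```

```bash
python3 go.py .669 .0117 .27 .255;  python3 - <<'E'
from station import optics
import cv2
for n in('side','wrist'):
  im=optics.snapshot(n)[:,:,::-1]
  cv2.imwrite(f'pics/{n}5.png',im)
im=cv2.imread('pics/side5.png')[150:310,280:440];cv2.imwrite('pics/side5c.png',cv2.resize(im,None,fx=3.7,fy=3.7,interpolation=cv2.INTER_CUBIC))
E
```

```text
t 7.0 tcp [0.6694 0.0109 0.1569] jawyaw 0.2528 toolx [-0.005  0.002 -1.   ] gap 0.0699 F [0.5 0.8 0.2] q6 -0.4
shift [-0.1131  0.0013 -0.0007] turn -0.0022
```

View pics/side5c.png

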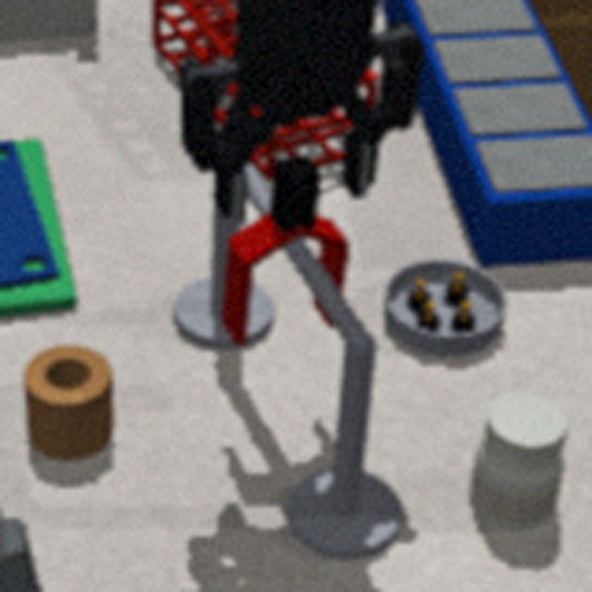

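View pics/wrist5.png

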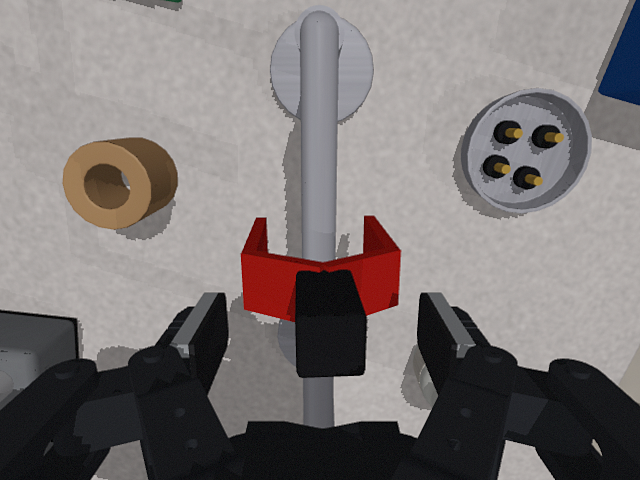

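The saddle hangs free on the bar with a small lean; fingers are clear on both sides of the knob. Retreating straight up.

step_arm(
  commands=[
    [-0.01,0,0,0],
    [-0.03,0,0,0],
    [-0.055,0,0,0],
    [-0.08,0,0,0],
    [-0.1,0,0,0],
    [-0.115,0,0,0],
    [-0.12,0,0,0],
    [-0.12,0,0,0],
  ],
)

```text
t: 7.77
tcp_pos: [0.6709, 0.0105, 0.2794]
tool_rot: [-0.089, 0.701, 0.09, 0.701]
force: [0.2, 0.2, 0.3]
finger_gap: 0.82
```

```bash
python3 go.py .4558 .2187 .2 .161;  python3 - <<'E'
from station import optics
import cv2
for n in('side','wrist'):
  im=optics.snapshot(n)[:,:,::-1]
  cv2.imwrite(f'pics/{n}6.png',im)
im=cv2.imread('pics/side6.png')[150:310,280:440];cv2.imwrite('pics/side6c.png',cv2.resize(im,None,fx=3.7,fy=3.7,interpolation=cv2.INTER_CUBIC))
E
```

```text
t 7.77 tcp [0.6709 0.0105 0.2794] jawyaw 0.2529 toolx [-0.     0.002 -1.   ] gap 0.07 F [0.2 0.2 0.3] q6 -0.4
shift [ 0.0797  0.2553 -0.1562] turn 0.0919
```

View pics/side6c.png

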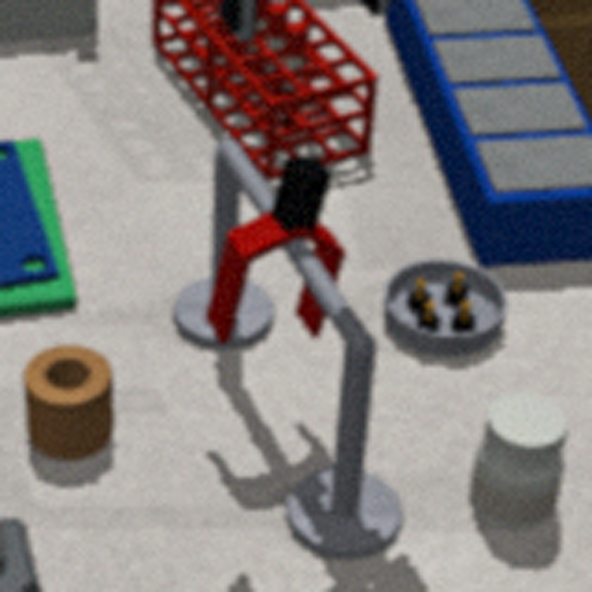

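View pics/wrist6.png

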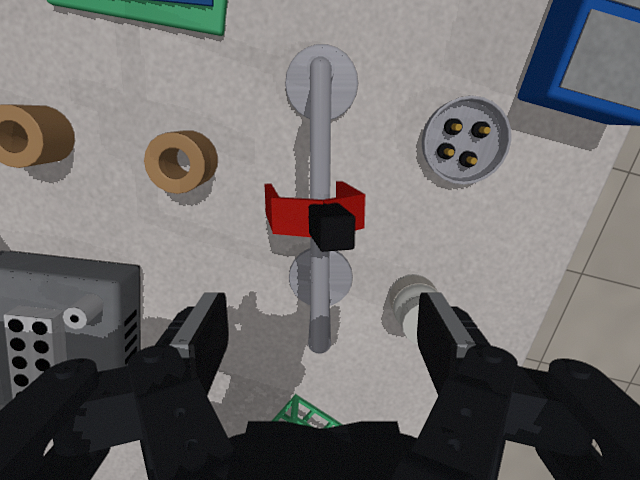

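The saddle leans toward +x on the bar. I'll check over time whether it is swinging or resting.

step_arm(
  commands=[
    [0,0,0,0],
    [0,0,0,0],
    [0,0,0,0],
    [0,0,0,0],
  ],
)

```text
t: 8.2
tcp_pos: [0.6691, 0.0107, 0.2754]
tool_rot: [-0.088, 0.704, 0.09, 0.699]
force: [-1.1, 1.0, -0.2]
finger_gap: 0.819
```

```bash
python3 - <<'E'
from station import optics,telemetry
import cv2,numpy as np
a=[]
for i in range(6):
  im=optics.snapshot('side')[:,:,::-1]
  if i==0: cv2.imwrite('pics/side7.png',im)
  a.append(cv2.resize(im[185:250,325:380],None,fx=4.5,fy=4.5,interpolation=cv2.INTER_CUBIC))
cv2.imwrite('pics/seq7.png',np.vstack([np.hstack(a[:3]),np.hstack(a[3:])]))
print(telemetry.sense()['t'])
E
```

```text
8.5
```

View pics/seq7.png

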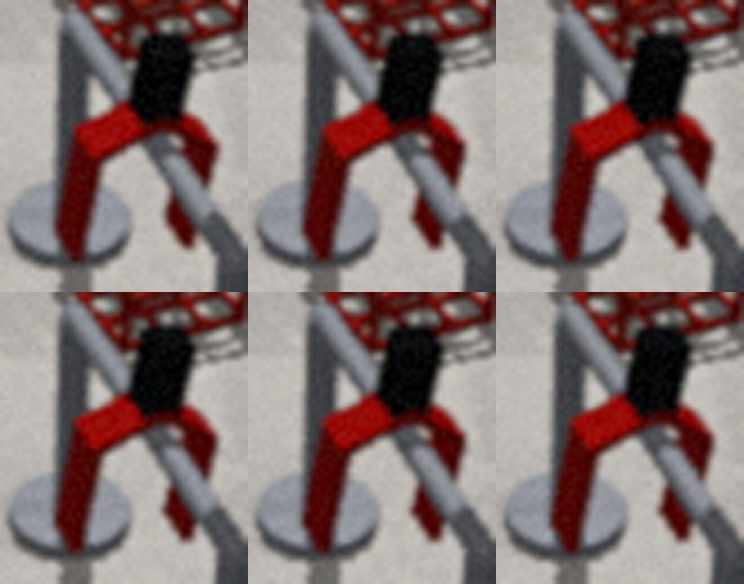

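```bash
cat > sf.py <<'E'
from h import *; import sys
from scipy.optimize import minimize
# silhouette polygons of the saddle: convex hulls of parts
def parts():
    def box(x0,x1,y0,y1,z0,z1): return np.array([[x,y,z] for x in(x0,x1) for y in(y0,y1) for z in(z0,z1)])
    t=np.tan(np.pi/6);zi=.0765;zt=zi+.006/np.cos(np.pi/6)
    P=[box(.028,.034,-.013,.013,0,.062),box(-.034,-.028,-.013,.013,0,.062),box(-.011,.011,-.011,.011,.082,.118)]
    for s in(1,-1):
        P.append(np.array([[s*x,y,z] for y in(-.013,.013) for x,z in((0,zi),(0,zt),(.034,zt-.034*t),(.034,zi-.034*t))]))
    return P
PP=parts()
def pose(v): # apex x,y,z, tilt about local y, yaw
    Rr=R.from_euler('z',v[4])*R.from_euler('y',v[3])
    return Rr,np.array(v[:3])
def render(cam,v,x0,y0,w,h,s=4):
    Rr,t=pose(v);m=np.zeros((h*s,w*s),np.uint8)
    for p in PP:
        q=proj(cam,Rr.apply(p-[0,0,.0765])+t)
        q=((q-[x0,y0]+.5)*s-.5)
        cv2.fillConvexPoly(m,cv2.convexHull(q.astype(np.float32)).round().astype(np.int32),255)
    return cv2.resize(m,(w,h),interpolation=cv2.INTER_AREA)/255.
def fitit(file,v0,box=(325,185,60,70)):
    x0,y0,w,h=box; im=cv2.imread(file)[y0:y0+h,x0:x0+w].astype(float)
    b,g,r=im[...,0],im[...,1],im[...,2]
    red=(r>1.8*g)&(r>60); blk=(im.max(2)<45)
    mask=(red|blk).astype(float)
    # drop the red rack behind
    lab=cv2.connectedComponentsWithStats((mask).astype(np.uint8))
    k=1+np.argmax(lab[2][1:,4]);mask=(lab[1]==k).astype(float)
    def cost(d):
        v=np.array(v0)+np.array([d[0],d[1],d[2],d[3]*10,d[4]*10])*.01
        return ((render('side',v,x0,y0,w,h)-mask)**2).sum()+ .3*(d[1]**2+d[4]**2+d[2]**2)*5
    best=None
    for t in(-.1,0,.1,.2,.3):
        d0=[0,0,0,t*10,0]
        r_=minimize(cost,d0,method='Nelder-Mead',options=dict(initial_simplex=np.array([d0]+[np.array(d0)+.4*np.eye(5)[i] for i in range(5)]),maxiter=400))
        if best is None or r_.fun<best.fun: best=r_
    d=best.x;v=np.array(v0)+np.array([d[0],d[1],d[2],d[3]*10,d[4]*10])*.01
    print(file,'cost',best.fun,'maskarea',mask.sum(),'apex',v[:3].round(4),'tilt',v[3].round(3),'yaw',v[4].round(3))
    Rr=R.from_euler('z',.255);print(' in rail frame',Rr.inv().apply(v[:3]-[.669,.0117,.14]).round(4))
if __name__=='__main__':
    for f in sys.argv[1:]: fitit(f,[.669,.011,.148,0,.255])
E
python3 sf.py pics/side6.png pics/side7.png
```

```text
pics/side6.png cost 368.3894686019089 maskarea 767.0 apex [0.6716 0.0255 0.1383] tilt 0.16 yaw 0.152
 in rail frame [ 0.006   0.0127 -0.0017]
pics/side7.png cost 349.0909523469127 maskarea 760.0 apex [0.6701 0.0174 0.1446] tilt 0.108 yaw 0.105
 in rail frame [0.0025 0.0052 0.0046]
```

```bash
python3 - <<'E'
from sf import *
x0,y0,w,h=325,185,60,70
out=[]
im=cv2.imread('pics/side7.png')[y0:y0+h,x0:x0+w];big=cv2.resize(im,None,fx=6,fy=6,interpolation=cv2.INTER_CUBIC)
for t in(.12,.2,.28):
    b=big.copy();v=[.669,.011,.147,t,.255];Rr,tt=pose(v)
    for p in PP:
        q=((proj('side',Rr.apply(p-[0,0,.0765])+tt)-[x0,y0]+.5)*6-.5)
        cv2.polylines(b,[cv2.convexHull(q.astype(np.float32)).round().astype(np.int32)],True,(0,255,255),1)
    out.append(b)
o=np.hstack(out);cv2.imwrite('pics/tilt.png',cv2.resize(o,None,fx=.74,fy=.74,interpolation=cv2.INTER_AREA))
E
```

```text
(no output)
```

View pics/tilt.png

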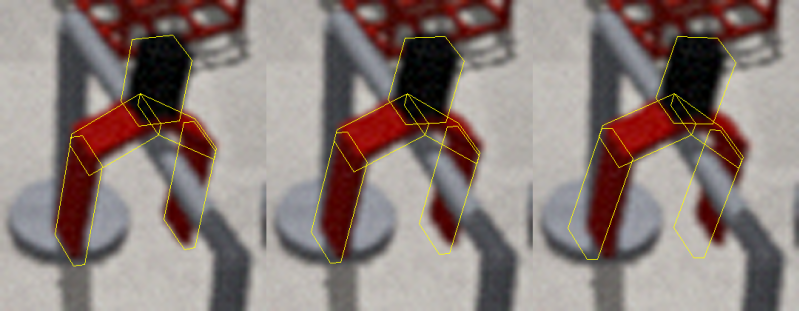

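Tilt is about 0.12 rad (limit 0.3), identical across frames, so it is at rest. Now to the plate.

```bash
python3 go.py .4555 .2187 .275 .161
```

```text
t 8.5 tcp [0.6695 0.0107 0.2763] jawyaw 0.2528 toolx [-0.006  0.002 -1.   ] gap 0.0698 F [ 0.7  0.5 -0.9] q6 -0.4
shift [ 0.003   0.2549 -0.1551] turn 0.0918
```

step_arm(
  commands=[
    [0,0.01,-0.006,0.005],
    [0,0.032,-0.019,0.012],
    [0,0.06,-0.036,0.02],
    [0,0.088,-0.053,0.03],
    [0,0.116,-0.07,0.04],
    [0,0.144,-0.087,0.05],
    [0.001,0.172,-0.104,0.062],
    [0.002,0.2,-0.121,0.072],
  ],
)

```text
t: 9.17
tcp_pos: [0.5002, 0.1754, 0.2759]
tool_rot: [-0.062, 0.706, 0.065, 0.702]
force: [0.4, 0.3, 0.6]
finger_gap: 0.82
```

```bash
python3 go.py .4555 .2187 .2 .161
```

```text
t 9.17 tcp [0.5002 0.1754 0.2759] jawyaw 0.18 toolx [-0.006  0.003 -1.   ] gap 0.07 F [0.4 0.3 0.6] q6 -0.06
shift [ 0.0763  0.0503 -0.0358] turn 0.019
```

step_arm(
  commands=[
    [0.015,0.02,-0.014,0.007],
    [0.035,0.036,-0.026,0.014],
    [0.055,0.046,-0.033,0.019],
    [0.07,0.05,-0.036,0.019],
    [0.076,0.05,-0.036,0.019],
    [0.076,0.05,-0.036,0.019],
    [0.076,0.05,-0.036,0.019],
  ],
)

```text
t: 9.75
tcp_pos: [0.4559, 0.2184, 0.2008]
tool_rot: [-0.056, 0.706, 0.058, 0.703]
force: [0.0, -0.6, -0.2]
finger_gap: 0.822
```

```bash
python3 go.py .4555 .2187 .036 .161;  python3 - <<'E'
from station import optics
import cv2
im=optics.snapshot('wrist')[:,:,::-1]
cv2.imwrite('pics/wrist8.png',im)
print({k:v.tolist() for k,v in optics.camera_params('wrist').items()})
E
```

```text
t 9.75 tcp [0.4559 0.2184 0.2008] jawyaw 0.1609 toolx [-0.005  0.003 -1.   ] gap 0.0702 F [ 0.  -0.6 -0.2] q6 0.06
shift [ 0.1648 -0.0002  0.0004] turn -0.0001
{'mtx': [[406.7140259499241, 0.0, 322.27394531241964], [0.0, 406.7140259499241, 231.76942219951897], [0.0, 0.0, 1.0]], 'origin': [0.4438823420880474, 0.2875883350328008, 0.34431331423248757], 'attitude': [0.9869842662911329, 0.0795202235661723, 0.009531481126221373, 0.13945516485695503]}
```

View pics/wrist8.png

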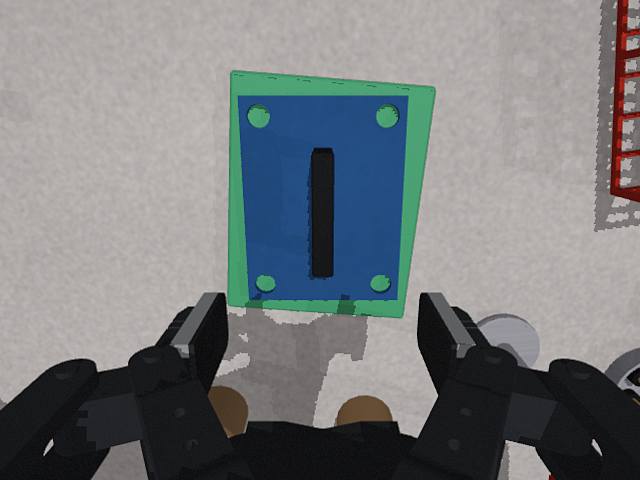

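The handle is at columns 311–333, centred at 322 between the pads, and parallel; holes at (258,116), (387,115), (380,283), (265,283).

```bash
python3 - <<'E'
from h import *
np.set_printoptions(precision=4,suppress=True)
CAM['w']=(406.714,322.274,231.769,[0.4438823420880474, 0.2875883350328008, 0.34431331423248757],[0.9869842662911329, 0.0795202235661723, 0.009531481126221373, 0.13945516485695503])
M=np.array([[.05,.07],[.05,-.07],[-.05,-.07],[-.05,.07]])
p=ray('w',[(387,115.5),(380,283),(265,283),(258.5,116)],.018);print(p,fit(M,p[:,:2]))
E
```

```text
[[0.4922 0.2947 0.018 ]
 [0.5145 0.1571 0.018 ]
 [0.4162 0.141  0.018 ]
 [0.3944 0.2785 0.018 ]] (array([0.4543, 0.2178]), np.float64(0.16041366942012014), array([0.0004, 0.0005, 0.0003, 0.0007]))
```

step_arm(
  commands=[
    [0.015,0,0,0],
    [0.04,0,0,0],
    [0.07,0,0,0],
    [0.1,0,0,0],
    [0.13,0,0,0],
    [0.15,0,0,0],
    [0.16,0,0,0],
    [0.163,0,0,0],
  ],
  jaw=0.06,
)

```text
t: 10.47
tcp_pos: [0.4564, 0.2184, 0.0372]
tool_rot: [-0.055, 0.706, 0.058, 0.703]
force: [0.1, 0.7, -0.0]
finger_gap: 0.705
```

step_arm(
  commands=[
    [0,0,0,0],
    [0,0,0,0],
    [0,0,0,0],
    [0,0,0,0],
    [0,0,0,0],
    [0,0,0,0],
    [0,0,0,0],
    [0,0,0,0],
  ],
  jaw=0.0,
  grip_force=70,
)

```text
t: 11.13
tcp_pos: [0.457, 0.2186, 0.0387]
tool_rot: [-0.055, 0.706, 0.058, 0.704]
force: [-0.3, -0.5, 6.7]
finger_gap: 0.172
```

```bash
python3 go.py .4555 .2187 .036 .161;  python3 - <<'E'
from station import optics
import cv2
im=optics.snapshot('wrist')[:,:,::-1]
cv2.imwrite('pics/wrist9.png',im)
print({k:v.tolist() for k,v in optics.camera_params('wrist').items()})
E
```

```text
t 11.13 tcp [0.457  0.2186 0.0387] jawyaw 0.1598 toolx [-0.002  0.003 -1.   ] gap 0.0147 F [-0.3 -0.5  6.7] q6 0.06
shift [ 0.0027  0.0003 -0.0015] turn -0.0012
{'mtx': [[406.7140259499241, 0.0, 322.27394531241964], [0.0, 406.7140259499241, 231.76942219951897], [0.0, 0.0, 1.0]], 'origin': [0.4442968695862127, 0.28782984307023035, 0.18187607259124283], 'attitude': [0.9870202770598575, 0.07904735894264908, 0.010111267127819384, 0.1394282969627902]}
```

View pics/wrist9.png

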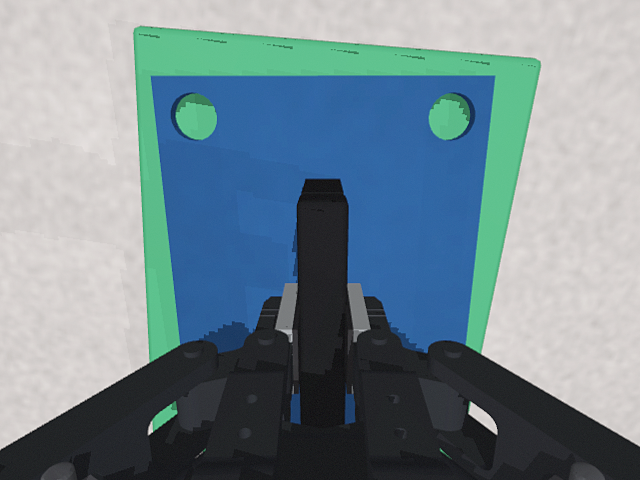

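Gripped the bar (gap 14.7 mm). Lifting.

step_arm(
  commands=[
    [-0.005,0,0,0],
    [-0.015,0,0,0],
    [-0.035,0,0,0],
    [-0.06,0,0,0],
    [-0.09,0,0,0],
    [-0.115,0,0,0],
    [-0.13,0,0,0],
    [-0.135,0,0,0],
  ],
  grip_force=90,
)

```text
t: 11.85
tcp_pos: [0.4587, 0.2186, 0.1772]
tool_rot: [-0.055, 0.703, 0.058, 0.706]
force: [0.6, -0.1, -3.0]
finger_gap: 0.169
```

```bash
python3 go.py .439 -.2235 .175 .133;python3 - <<'E'
from station import optics
import cv2
im=optics.snapshot('side')[:,:,::-1]
cv2.imwrite('pics/side10.png',im)
E
```

```text
t 11.85 tcp [0.4587 0.2186 0.1772] jawyaw 0.16 toolx [ 0.004  0.005 -1.   ] gap 0.0145 F [ 0.6 -0.1 -3. ] q6 0.06
shift [-0.     -0.4333 -0.0899] turn 0.027
```

View pics/side10.png

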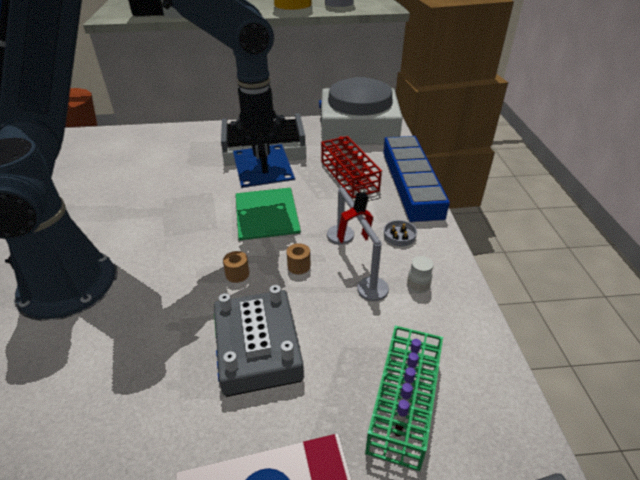

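Plate is lifted clear and level, saddle still on the rail. Carrying it to the heater.

step_arm(
  commands=[
    [0,-0.008,-0.002,0],
    [0,-0.025,-0.005,0],
    [0,-0.05,-0.01,0.005],
    [0,-0.08,-0.017,0.005],
    [0,-0.11,-0.023,0.01],
    [0,-0.14,-0.029,0.01],
    [0,-0.17,-0.035,0.01],
    [0,-0.2,-0.042,0.013],
  ],
)

```text
t: 12.57
tcp_pos: [0.4473, 0.0128, 0.1744]
tool_rot: [-0.05, 0.705, 0.054, 0.705]
force: [-0.5, 0.1, -3.3]
finger_gap: 0.166
```

```bash
python3 go.py .439 -.2235 .18 .133
```

```text
t 12.57 tcp [0.4473 0.0128 0.1744] jawyaw 0.1471 toolx [-0.     0.005 -1.   ] gap 0.0141 F [-0.5  0.1 -3.3] q6 -0.38
shift [-0.0068 -0.2325 -0.0429] turn 0.0141
```

step_arm(
  commands=[
    [-0.002,-0.03,-0.006,0.002],
    [-0.004,-0.06,-0.011,0.004],
    [-0.006,-0.09,-0.017,0.006],
    [-0.007,-0.12,-0.022,0.008],
    [-0.007,-0.15,-0.028,0.01],
    [-0.007,-0.178,-0.033,0.012],
    [-0.007,-0.2,-0.037,0.014],
    [-0.007,-0.215,-0.04,0.014],
  ],
)

```text
t: 13.23
tcp_pos: [0.4381, -0.2082, 0.1789]
tool_rot: [-0.044, 0.706, 0.048, 0.705]
force: [0.4, -0.0, -2.7]
finger_gap: 0.167
```

```bash
python3 go.py .439 -.2235 .16 .133
```

```text
t 13.23 tcp [ 0.4381 -0.2082  0.1789] jawyaw 0.1309 toolx [-0.002  0.006 -1.   ] gap 0.0142 F [ 0.4 -0.  -2.7] q6 -0.81
shift [ 0.0188 -0.0154 -0.0011] turn -0.0021
```

step_arm(
  commands=[
    [0.006,-0.006,0,-0.001],
    [0.014,-0.012,0.001,-0.002],
    [0.02,-0.015,0.001,-0.002],
    [0.026,-0.0155,0.001,-0.002],
    [0.03,-0.0155,0.001,-0.002],
    [0.03,-0.0155,0.001,-0.002],
    [0.03,-0.0155,0.001,-0.002],
  ],
)

```text
t: 13.82
tcp_pos: [0.4408, -0.2222, 0.1483]
tool_rot: [-0.045, 0.706, 0.05, 0.705]
force: [-0.5, -0.3, -2.9]
finger_gap: 0.166
```

```bash
python3 go.py .439 -.2235 .128 .133; python3 - <<'E'
from station import optics
import cv2
for n,(x,y,w,h,s) in dict(top=(370,240,125,105,6),side=(200,255,120,120,5),wrist=(0,0,640,480,1)).items():
  im=optics.snapshot(n)[:,:,::-1]
  cv2.imwrite(f'pics/{n}11.png',im)
  cv2.imwrite(f'pics/{n}11c.png',cv2.resize(im[y:y+h,x:x+w],None,fx=s,fy=s,interpolation=cv2.INTER_CUBIC))
print({k:v.tolist() for k,v in optics.camera_params('wrist').items()})
E
```

```text
t 13.82 tcp [ 0.4408 -0.2222  0.1483] jawyaw 0.1341 toolx [-0.003  0.007 -1.   ] gap 0.0141 F [-0.5 -0.3 -2.9] q6 -0.83
shift [ 0.0203 -0.0012 -0.0019] turn 0.0011
{'mtx': [[406.7140259499241, 0.0, 322.27394531241964], [0.0, 406.7140259499241, 231.76942219951897], [0.0, 0.0, 1.0]], 'origin': [0.4303368159492121, -0.15368292033878028, 0.29238811345368126], 'attitude': [0.9880948385104821, 0.06616758108688031, 0.008665754401583304, 0.1386194287346002]}
```

View pics/top11c.png

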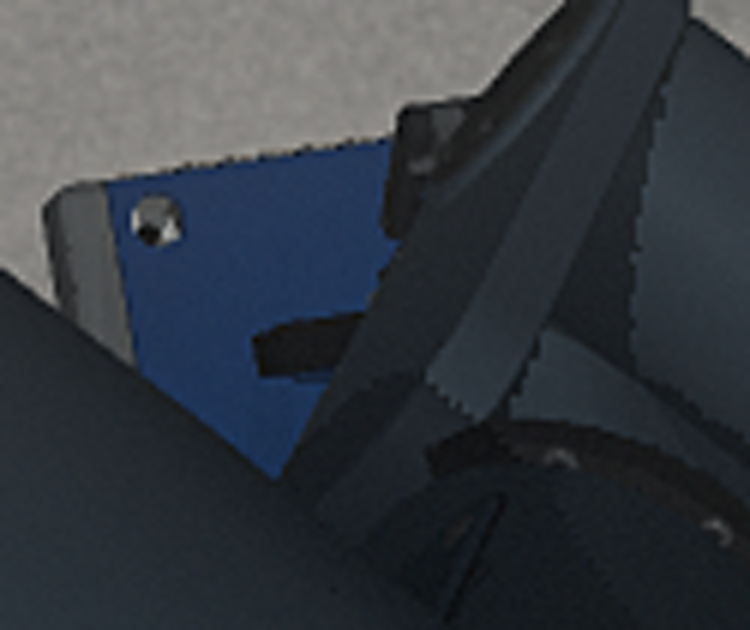

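View pics/side11c.png

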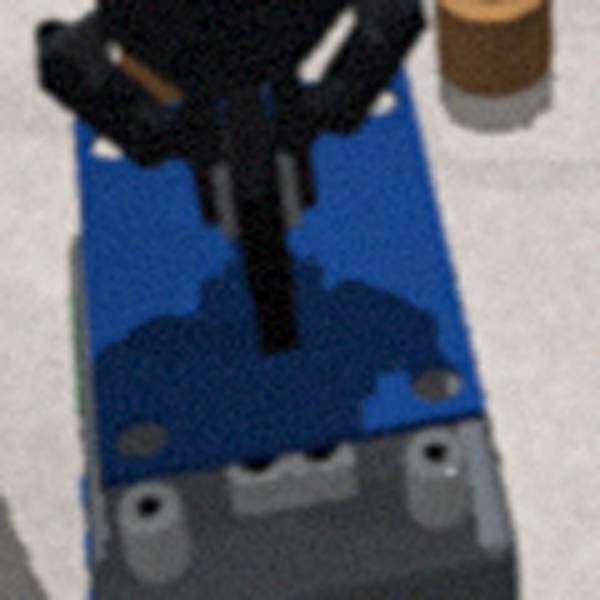

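View pics/wrist11c.png

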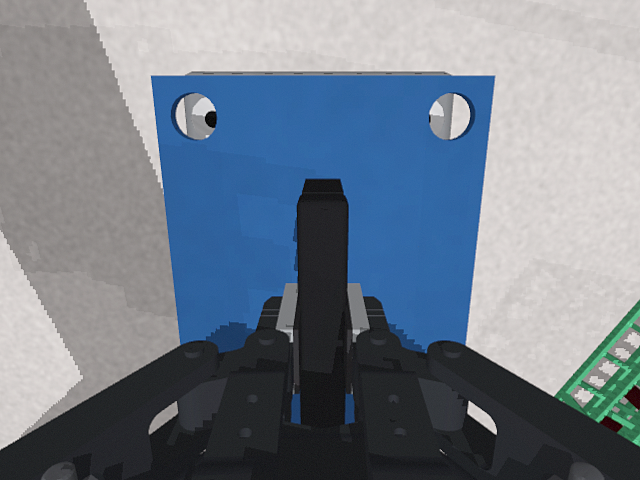

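The wrist view shows plate holes at (194,116) and (451,116), with threads at (211,119) and about (428,119) partly hidden by parallax; side and top views show three holes. Comparing hole and thread positions per camera.

```bash
python3 - <<'E'
from h import *
np.set_printoptions(precision=4,suppress=True)
CAM['w']=(406.714,322.274,231.769,[0.4303368159492121, -0.15368292033878028, 0.29238811345368126],[0.9880948385104821, 0.06616758108688031, 0.008665754401583304, 0.1386194287346002])
zt=.1276
th=R.from_euler('z',.134)
ht=ray('top',un([(148,176)],6,370,250),.09)
pt=ray('top',un([(158,222)],6,370,240),zt)
print('top +x+y: hole-thread',(pt-ht)[0,:2],'plate hole',pt)
T=ray('side',un([(435,452),(149,506)],5,200,255),.09);H=ray('side',un([(437,384),(142,438)],5,200,255),zt)
print('side +x-y,-x-y',(H-T)[:,:2],H,T,np.linalg.norm(H[0]-H[1]))
H=ray('w',[(451.5,116),(194,116)],zt);T=ray('w',[(211,119)],.09)
print('wrist holes +x+y,-x+y',H,np.linalg.norm(H[0]-H[1]),'thread -x+y',T,'diff',(H[1]-T[0])[:2])
E
```

```text
top +x+y: hole-thread [0.0011 0.0025] plate hole [[ 0.48   -0.1442  0.1276]]
side +x-y,-x-y [[0.0027 0.0001]
 [0.0026 0.0002]] [[ 0.5016 -0.2855  0.1276]
 [ 0.4024 -0.2986  0.1276]] [[ 0.4989 -0.2856  0.09  ]
 [ 0.3998 -0.2988  0.09  ]] 0.10004392493621413
wrist holes +x+y,-x+y [[ 0.4801 -0.1472  0.1276]
 [ 0.3806 -0.1606  0.1276]] 0.10034518099428194 thread -x+y [[ 0.3774 -0.1625  0.09  ]] diff [0.0032 0.0019]
```

```bash
python3 go.py .4385 -.2235 .127 .134
```

```text
t 13.97 tcp [ 0.4413 -0.2229  0.1491] jawyaw 0.1338 toolx [-0.002  0.005 -1.   ] gap 0.0146 F [ 0.8 -0.8 -1.8] q6 -0.83
shift [ 0.0221 -0.0003 -0.0029] turn -0.0002
```

step_arm(
  commands=[
    [0.003,0,-0.001,0],
    [0.008,-0.0005,-0.002,0],
    [0.013,-0.0005,-0.0025,0],
    [0.017,-0.0005,-0.0025,0],
    [0.02,-0.0005,-0.0025,0],
    [0.021,-0.0005,-0.0025,0],
    [0.021,-0.0005,-0.0025,0],
    [0.021,-0.0005,-0.0025,0],
  ],
)

```text
t: 14.63
tcp_pos: [0.4389, -0.2237, 0.128]
tool_rot: [-0.045, 0.706, 0.049, 0.705]
force: [-0.9, 0.2, -1.8]
finger_gap: 0.166
```

```bash
python3 go.py .4385 -.2235 .127 .134; python3 - <<'E'
from station import optics
import cv2
for n,(x,y,w,h,s) in dict(top=(370,240,125,105,6),side=(200,255,120,120,5),wrist=(0,0,640,480,1)).items():
  im=optics.snapshot(n)[:,:,::-1]
  cv2.imwrite(f'pics/{n}12.png',im)
  cv2.imwrite(f'pics/{n}12c.png',cv2.resize(im[y:y+h,x:x+w],None,fx=s,fy=s,interpolation=cv2.INTER_CUBIC))
print({k:v.tolist() for k,v in optics.camera_params('wrist').items()})
E
```

```text
t 14.63 tcp [ 0.4389 -0.2237  0.128 ] jawyaw 0.1337 toolx [-0.002  0.005 -1.   ] gap 0.0142 F [-0.9  0.2 -1.8] q6 -0.84
shift [ 0.001   0.0003 -0.0004] turn -0.0003
{'mtx': [[406.7140259499241, 0.0, 322.27394531241964], [0.0, 406.7140259499241, 231.76942219951897], [0.0, 0.0, 1.0]], 'origin': [0.4279948343394604, -0.1544789618324752, 0.2715291800771505], 'attitude': [0.9880715460168308, 0.06614597780876788, 0.00883999614814631, 0.13878466788421773]}
```

View pics/top12c.png

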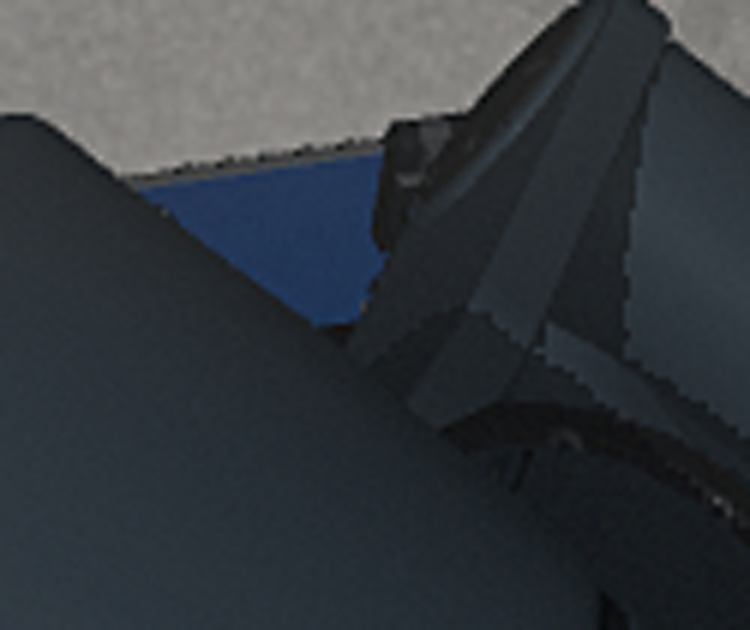

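View pics/side12c.png

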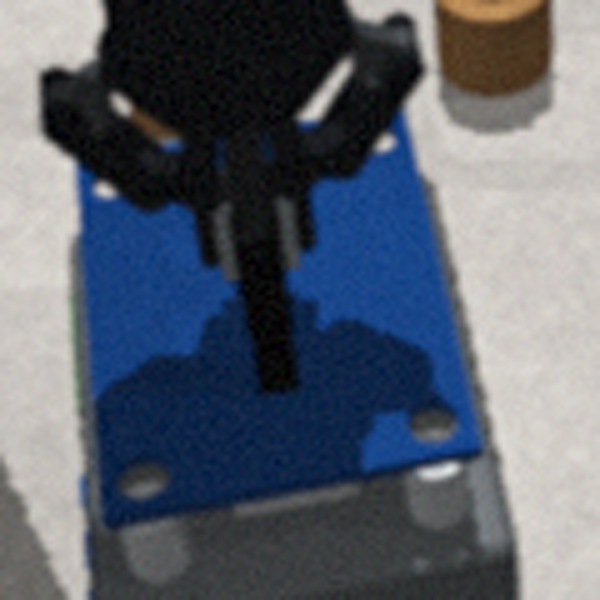

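View pics/wrist12c.png

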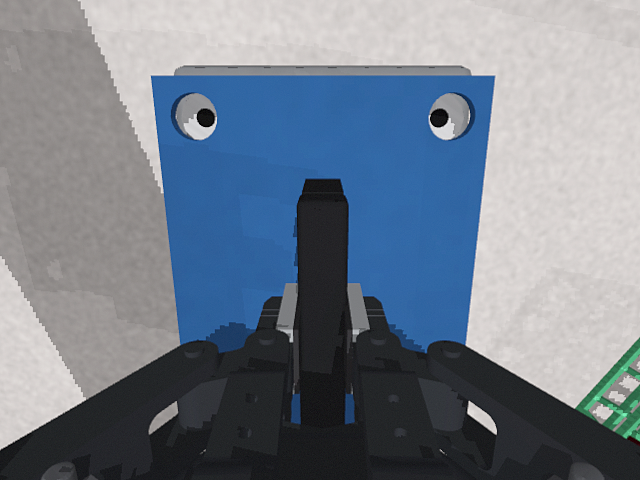

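```bash
python3 - <<'E'
from h import *
np.set_printoptions(precision=4,suppress=True)
CAM['w']=(406.714,322.274,231.769,[0.4279948343394604, -0.1544789618324752, 0.2715291800771505],[0.9880715460168308, 0.06614597780876788, 0.00883999614814631, 0.13878466788421773])
for zt in(.1043,.1073,.1103):
    T=ray('side',un([(435,452),(149,506)],5,200,255),.09);H=ray('side',un([(433,425),(144,480)],5,200,255),zt)
    print(zt,'side +x-y,-x-y',(H-T)[:,:2].tolist(),np.linalg.norm(H[0]-H[1]))
    H=ray('w',[(451.5,116),(194.5,116)],zt);T=ray('w',[(438,118),(206,118)],.09)
    print('wrist diff +x+y -x+y',(H-T)[:,:2].tolist(),np.linalg.norm(H[0]-H[1]),np.linalg.norm(T[0]-T[1]))
E
```

```text
0.1043 side +x-y,-x-y [[8.942779834886228e-05, 0.0008022156638414213], [0.0001682604526941911, 0.00040186117227503093]] 0.0999811517567815
wrist diff +x+y -x+y [[0.00124588720819091, 0.0010263478181150032], [-0.0006479465990528177, 0.0007722893701534173]] 0.10163384664814039 0.09972304785771005
0.1073 side +x-y,-x-y [[0.00016672942727052886, -0.001483491666720349], [0.0006975339780929679, -0.001821810110448574]] 0.0995249423022143
wrist diff +x+y -x+y [[0.0003394792948447356, 0.0009097767527204426], [0.0002526619331710833, 0.0008985198032633035]] 0.09981059104284619 0.09972304785771005
0.1103 side +x-y,-x-y [[0.00024403105619219545, -0.003769198997281953], [0.0012268075034916892, -0.004045481393171957]] 0.09906873284764717
wrist diff +x+y -x+y [[-0.0005669286185014388, 0.0007932056873258542], [0.0011532704653950399, 0.0010247502363731897]] 0.09798733543755192 0.09972304785771005
```

Holes are aligned within about 1 mm, underside about 11 mm above the posts. A short settle, then a last check of steadiness and the saddle.

step_arm(
  commands=[
    [0,0,0,0],
    [0,0,0,0],
    [0,0,0,0],
    [0,0,0,0],
    [0,0,0,0],
    [0,0,0,0],
  ],
)

```text
t: 15.28
tcp_pos: [0.4391, -0.2238, 0.1283]
tool_rot: [-0.045, 0.706, 0.049, 0.705]
force: [-0.1, 0.6, -2.4]
finger_gap: 0.17
```

```bash
python3 - <<'E'
from station import optics,telemetry
import cv2,numpy as np
s=telemetry.sense();print(s['t'],s['tcp_pos'],np.abs(s['qd']).max(),s['force'])
im=optics.snapshot('side')[:,:,::-1]; w=optics.snapshot('wrist')[:,:,::-1]
cv2.imwrite('pics/side13.png',im)
print(telemetry.sense()['tcp_pos'])
a=cv2.resize(im[180:320,310:440],None,fx=3,fy=3);b=cv2.resize(w[60:340,120:520],(600,420))[:, :380]
cv2.imwrite('pics/fin.png',np.hstack([a,b]))
E
```

```text
15.2833 [ 0.43905118 -0.22381025  0.12831804] 0.0013001764898579716 [-0.13157679  0.58732485 -2.37955273]
[ 0.43902562 -0.22376731  0.12826893]
```

View pics/fin.png

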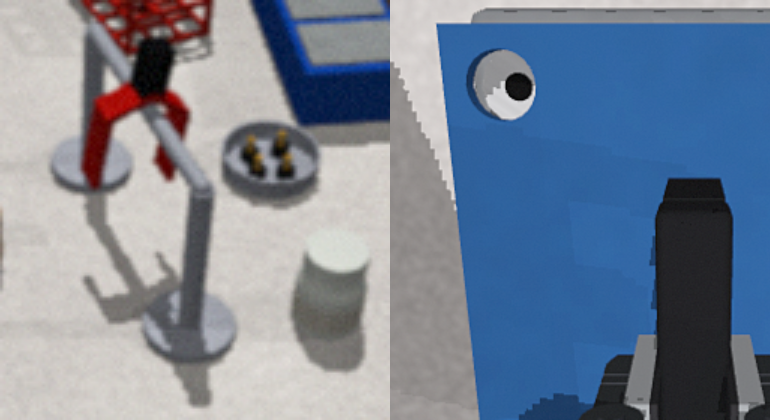

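The saddle still hangs in the same pose, and the whole thread is seen through the plate hole with the arm steady. Handing in.

```bash
python3 -c "
from station import manip
print(manip.sign_off())"
```

```text
the job is handed in; nothing more can be done
None
```

The job is handed in at about 15 s of the 64 s: the saddle hangs astride the rail, let go, and the arm is holding the cover plate level over the heater's posts. The hand-in gave no verdict, so everything below comes from my own camera and force checks.

- **Saddle:** it leans about 0.12 rad on the bar (limit 0.3). It looked the same in every picture after I moved the gripper away, so I take it to be at rest. A first automatic fit of its pose was poor, so the lean figure comes from overlaying an outline by eye.
- **Plate position:** the last wrist measurement puts the two +y holes within about 1 mm of their threaded holes. The side view puts the other two within about 2 mm. The underside is about 11 mm above the posts. That height comes from the arm's height and the lift from the tray, and the spacing of the holes in the wrist picture agrees with it.
- **Steadiness:** the tool was still, joint speeds were about 0.001 rad/s, and the only force was a downward 2.4 N, close to the plate's weight. That means it was not touching the heater.
- **Disagreements and gaps:** the three cameras differed by 2–3 mm in absolute position, so I worked from how far each hole was from its thread within one camera. At the end the arm blocked the top view, and the side camera could not see the threads through the plate. The two -y holes were therefore checked against where the side camera had seen those threads earlier.
- **Bystanders:** the arm touched none that I could see. I did not measure their positions at the end.

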